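Put a microwave digestion vessel together

ROBOT

A 6-joint arm with a two-finger parallel gripper is mounted at the origin on a cart in front of the work surface, level with it; the furniture and walls round the work are solid. World frame = base frame: x ahead of the robot, y to its left, z up, the work surface at z = 0. Lengths are in m, angles in rad, forces in N, time in s.
With the tool pointing down it reaches from about 0.35 to 0.775 m from the base axis. Payload 7.3 kg.
Tool frame: the origin (TCP) lies at the centre of the arm's flange, where the gripper is bolted on; the fingertips stand 178 mm ahead of it and the grasp point (between the pads) lies 159 mm ahead of it (tip_extent is the distance from the TCP to the fingertips, in m); z points along the fingers, y is the line along which they close (so a half turn about z gives the same grasp; the last joint's range is limited). The gripper opens to 92 mm and grips with 3 to 60 N. Pads are 19 mm wide; open, the fingers measure 130 mm over their backs; the gripper's body (75 mm by 190 mm) begins 47 mm behind the grasp point.
Start: joints at [-1.281, 0.342, 1.524, -0, 1.275, -0.146], TCP at [0.222, -0.476, 0.405] pointing down, gripper open.
Joint ranges: [-2.53, 2.53], [-0.77, 2.02], [0.04, 2.7], [-1, 4.14], [0.28, 2.66], [-3.11, 3.11]. Speed limits (rad/s): [2.57, 2.57, 3.14, 3.14, 3.14, 3.14].

INTERFACE

Orientations are given as [roll, pitch, yaw] about the fixed x, y, z axes, in that order (R = Rz(yaw) Ry(pitch) Rx(roll)).
In Python, from cell import * gives the robot as it stands.
- The arm moves only by the tool arm_command, never from a script. Its arguments are lists of equal length, an entry for each row: "xyz": the shift along the world's x, y, z in mm, a list of three; "spin": the turn about the world's z in degrees. In form: {"xyz": [[tx, ty, tz], ...], "spin": [spin, ...]}. A call has 1 to 20 rows; each row shifts and turns the commanded pose from where the row before left it; what a row does not reach is not made up. A row lasts 1/10 s, in which the tool goes at most 50 mm and 8.59 degrees, less where a joint would pass 70% of its speed; a pose out of reach is approached as far as the arm can. A call with a gripper value outside its range is refused whole. "jaw" is the opening, from -1 (shut) to 1 (fully open), set as the call begins (left out, the last holds). The fingers move at their own pace and stop on an object; "squeeze" is the grip in N (left out, the last holds). Time passes only in rows, so rows that do not move let the fingers close. It gives the time, the measured TCP pose, the force, the opening and the grip force at its end, in the units of the state.
- observe(): the state, without advancing time (a new reading comes with each control period).
- read_camera(name): name is "scene" or "top" or "wrist"; returns a dict with "img" (384x512x3 uint8, red, green, blue), "depth" (384x512 float32, m along the optical axis (not along the pixel's ray), 0 where there is no reading), "fx", "fy", "cx", "cy" (pixels), "dist_coeffs" ([k1, k2, p1, p2, k3] as OpenCV has them; the pictures are not rectified), "world_from_camera" (4x4, takes a point from camera to world coordinates). Camera axes: x right, y up, looking along -z (the intrinsics and any distortion apply to the point x, -y, -z); pixel columns grow to the right and rows downward; lengths in m; the calibration is good to about 2 mm. A picture is of the moment at which its call begins.
- hand_in(): hands the job in; it is judged then, once.
The state is a dict: "time": time; "qpos": joint angles; "qvel": joint speeds; "joint_efforts": joint torques, N m; "tool_pos": TCP position; "tool_rot": TCP orientation; "contact_force": force on the tool from outside, world axes, zero at the start; "torque": the same for the moment, N m; "opening": finger opening in m; "grip_force": force on a finger pad.
Only numpy, scipy, OpenCV 4.12 (cv2) and the standard library are available. Lean on these libraries where they do the work, as an engineer would, in place of code of your own. Each camera call takes 0.05 s, during which the arm holds its last target. There are 200 camera calls.

TASK

Put the microwave digestion vessel together in the round stand, from the bottom up, like the two finished ones in the rack at the back: set the brown shield upright in the stand, lower the white liner into it, close the liner with its cover, lay the ring-shaped steel spring pack over the cover's boss, and last set the adapter plate over the boss on top of the pack. Every part must sit fully home in the one below it, and the sample jar and the copper cone that stand among the parts are to be left where they are, the jar standing.

Things in the scene. Friction and masses are not known exactly. Their poses are not given: they have to be found in the camera images.
- stand: Fixed round steel stand, 100 mm across, 24 mm high, lying anywhere in the work area. In its top a round socket open upward, 65 mm wide, 16 mm deep; the socket floor is 8 mm above the worktop. Origin: centre of its underside; z up.
- shield: Loose light brown plastic tube, open at both ends, standing upright: outside 60 mm, bore 45 mm, 80 mm high, lower outer edge chamfered 2 mm, 0.25 kg. Origin: centre of its lower end; z up along its axis. Home: standing on the stand's socket floor.
- liner: Loose white cup standing mouth up, 92 mm high, 0.14 kg: lower 70 mm is 41 mm across (foot edge tapered), upper 22 mm is a collar 52 mm across; bore at least 36 mm. Origin: centre of its underside; z up. Home: inside the shield's bore, the collar's shoulder on the shield's upper rim (liner origin 10 mm above shield origin).
- cover: Loose white lid standing on its plug, 44 mm high, 0.08 kg: plug 32 mm across from 0 to 10 mm height, flange 54 mm across from 10 to 22 mm, boss 20 mm across from 22 to 44 mm (top edge chamfered). Origin: centre of the plug's underside; z up. Home: plug in the liner's mouth, flange on the collar's rim (cover origin 82 mm above liner origin).
- spring_pack: Loose thick steel ring (four disc springs held as one rigid pack) lying flat on the worktop: 46 mm across, hole 24 mm, 12 mm thick, 0.08 kg. Origin: centre of its underside; z up. Home: round the cover's boss, flat on the flange (22 mm above the cover's origin).
- adapter: Loose grey plastic plate with a hub, hub up: plate 54 mm across from 0 to 9 mm height, hub 34 mm across from 9 to 23 mm. Underneath a round blind hole 24 mm wide, 13 mm deep. 0.10 kg. Origin: centre of its underside; z up. Home: hole over the part of the boss that stands out of the spring pack, plate flat on the spring pack (12 mm above its origin).
- jar: Bystander: loose white sample jar with a screw cap, 62 mm across, 86 mm high, standing among the parts. Origin: centre of its underside; z up. Leave alone.
- cone: Bystander: loose copper-coloured cone, 45 mm across, 18 mm high, lying point up among the parts. Origin: centre of its underside. Leave alone.
There are look-alikes about, which are no part of the job. Leave any red look-alike of the liner alone.

How it is judged:
On the way, in this order (a step that is already met when the one before it is completed fails the run):
1. The shield stands home in the stand (horizontal distance between shield and stand below 0.005 m and z of shield in the frame of stand between 0.005 and 0.011 m and angle between shield's own z axis and vertical below 0.06 rad), for 0.2 s.
2. The liner hangs home in the shield (horizontal distance between liner and shield below 0.005 m and z of liner in the frame of shield between 0.007 and 0.013 m and angle between liner's own z axis and vertical below 0.06 rad), for 0.2 s.
3. The cover closes the liner (horizontal distance between cover and liner below 0.005 m and z of cover in the frame of liner between 0.079 and 0.085 m and angle between cover's own z axis and vertical below 0.06 rad), for 0.2 s.
4. The spring pack lies on the cover, round its boss (horizontal distance between spring_pack and cover below 0.005 m and z of spring_pack in the frame of cover between 0.019 and 0.025 m and angle between spring_pack's own z axis and vertical below 0.06 rad), for 0.2 s.
5. The adapter plate sits on the spring pack, over the boss (horizontal distance between adapter and cover below 0.005 m and z of adapter in the frame of spring_pack between 0.009 and 0.015 m and angle between adapter's own z axis and vertical below 0.06 rad), for 0.2 s.
At the end, for the whole second after the job is handed in: All five parts stacked: shield in stand, liner in shield, cover on liner, spring pack on cover, adapter plate on spring pack; each centred within 5 mm on its seat (the adapter on the cover), within 3 mm of its seated height, upright within 3.4 degrees, at rest (all of step 1 and all of step 2 and all of step 3 and all of step 4 and all of step 5 and linear speed of each of shield, liner, cover, spring_pack, adapter below 0.01 m/s and angular speed of each of shield, liner, cover, spring_pack, adapter below 0.1 rad/s); the robot touches nothing.
It fails at once if The sample jar is shifted more than 30 mm or tipped over 17 degrees (distance of jar from where it was at the start of the episode above 0.03 m or angle between jar's own z axis and vertical above 0.3 rad).
It fails at once if The copper cone is shifted more than 30 mm (distance of cone from where it was at the start of the episode above 0.03 m).
It also fails if it takes over 131 s, if anything falls off the work surface, if the arm or the gripper's body presses on something with over 40 N, if the wrist force passes 120 N, or if a joint passes its speed limit or range.

## Working session

There is one attempt and no reset: what is moved stays moved. The work goes in short steps, Python scripts to look and compute and a tool call to move; the robot and the scene stay as the last step left them, time stands still between calls to the robot, and variables do not carry over. Pictures are saved under pics/ and viewed, at most 14 in all, crops included, and the job is handed in when it is done.

Besides the shell and the picture viewer there is one more tool, called after ">>>" as name(argument=value, ...), one argument or row to a line, values as JSON. arm_command: Moves the arm, as the interface text tells. Its arguments: {"type":"object","properties":{"xyz":{"type":"array","items":{"type":"array","items":{"type":"number"}}},"spin":{"type":"array","items":{"type":"number"}},"jaw":{"type":"number"},"squeeze":{"type":"number"}},"required":["xyz","spin"]}

```bash
ls; mkdir -p pics; cat > h.py <<'E'
from cell import *
import numpy as np, cv2
def cloud(c):
    d=c["depth"]; h,w=d.shape
    K=np.array([[c["fx"],0,c["cx"]],[0,c["fy"],c["cy"]],[0,0,1.]])
    u,v=np.meshgrid(np.arange(w),np.arange(h))
    p=cv2.undistortPoints(np.stack([u,v],-1).reshape(-1,1,2).astype(np.float64),K,np.array(c["dist_coeffs"],float)).reshape(h,w,2)
    P=np.stack([p[...,0]*d,-p[...,1]*d,-d],-1)
    T=np.array(c["world_from_camera"]); W=P@T[:3,:3].T+T[:3,3]
    W[d<=0]=np.nan
    return W
def save(c,n): cv2.imwrite("pics/"+n,c["img"][...,::-1])
E
python3 - <<'E'
from h import *
for n in ["top","scene"]:
    c=read_camera(n); save(c,n+"0.png"); np.save(n+"0.npy",cloud(c)); print(np.round(c["world_from_camera"],2),c["fx"])
s=observe(); print(s)
E
```

```text
pics
[[ 0.01  0.99 -0.16  0.38]
 [-1.    0.01  0.02 -0.01]
 [ 0.02  0.16  0.99  0.95]
 [ 0.    0.    0.    1.  ]] 347.1565196346017
[[ 0.83  0.38 -0.41 -0.12]
 [-0.56  0.55 -0.62 -0.96]
 [-0.01  0.74  0.67  1.05]
 [ 0.    0.    0.    1.  ]] 466.5399230370672
{'time': 0.1, 'qpos': array([-1.28099376e+00,  3.42665787e-01,  1.52489849e+00, -3.59392311e-05,
        1.27539666e+00, -1.45985466e-01]), 'qvel': array([-0.00161214, -0.0036287 , -0.00162901,  0.00131043, -0.00013005,
       -0.00044689]), 'joint_efforts': array([ 2.14618260e-03, -4.32002556e+01, -2.44694817e+01,  7.18892715e-02,
        5.26707165e-02, -5.53426821e-05]), 'tool_pos': array([ 0.22160611, -0.47581389,  0.40411571]), 'tool_rot': array([-3.14023392e+00, -1.65038387e-04,  4.35798402e-01]), 'contact_force': array([-0.38519751,  0.20552675, -0.7604961 ]), 'torque': array([-0.02417702, -0.04644059,  0.00650539]), 'grip_force': 0.0, 'opening': 0.09160332534802546}
```

View pics/top0.png

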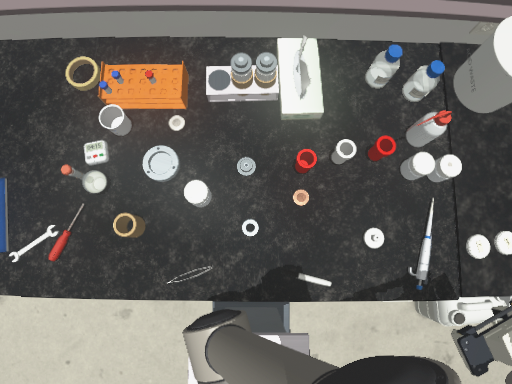

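View pics/scene0.png

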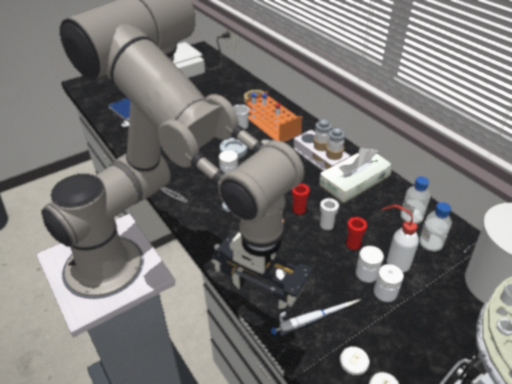

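The top view shows the stand at (160,163), shield (128,225), liner (344,151), adapter (246,166), jar (197,193), cone (301,198), a ring at (250,228) and what looks like the cover at (374,238). I'll measure these from depth.

```bash
cat >> h.py <<'E'
def top(W,u,v,r,z0=None,z1=None,img=None):
    """top face: points near max height in window -> min enclosing circle, median z"""
    P=W[v-r:v+r+1,u-r:u+r+1].reshape(-1,3); P=P[~np.isnan(P[:,0])]
    if z0 is None: z1=np.percentile(P[:,2],99.5)+.004; z0=z1-.012
    Q=P[(P[:,2]>z0)&(P[:,2]<z1)]
    (x,y),R=cv2.minEnclosingCircle((Q[:,:2]*1000).astype(np.float32))
    return np.round([x,y,2*R,np.median(Q[:,2])*1000,len(Q)],1), np.round(Q[:,:2].mean(0)*1000,1)
E
python3 - <<'E'
from h import *
W=np.load("top0.npy")
for n,u,v,r in [("stand",160,163,22),("shield",128,225,18),("liner",344,151,15),("ring",250,228,13),("adapter",246,166,14),("cover",374,238,14),("jar",197,193,18),("cone",301,198,12),("small",177,123,12),("red1",307,160,15),("red2",383,148,15),("beaker",112,118,20),("r1",478,246,14),("cap",95,181,14)]:
    print(n,*top(W,u,v,r))
img=cv2.imread("pics/top0.png"); c=cv2.resize(img[100:270,80:400],None,fx=2.5,fy=2.5,interpolation=cv2.INTER_CUBIC); cv2.imwrite("pics/crop0.png",c)
E
```

```text
stand [608.3 251.9 101.1  24.  586. ] [607.4 251.8]
shield [432.4 318.2  58.8  80.  212. ] [432.6 317.9]
liner [ 633.6 -244.7   51.7   91.6  172. ] [ 633.5 -244.8]
ring [432.3   1.8  45.6  11.8 164. ] [432.4   1.8]
adapter [602.7  15.3  33.6  23.  120. ] [602.4  15.2]
cover [ 407.3 -332.7   20.4   43.6   49. ] [ 407.6 -331.9]
jar [517.6 140.2  62.   86.1 455. ] [517.4 139.8]
cone [ 521.8 -139.4   27.8    9.3   43. ] [ 518.1 -138.1]
small [731.5 216.9  34.8   9.9  49. ] [729.6 214.6]
red1 [ 606.3 -141.5   52.1   91.8  171. ] [ 605.8 -141.4]
red2 [ 645.7 -350.6   51.9   91.5  160. ] [ 644.2 -349.6]
beaker [740.7 369.3 111.2  75.1 147. ] [726.7 379.3]
r1 [ 382.4 -629.7   66.9   25.7  406. ] [ 382.6 -628.1]
cap [551.1 418.8  11.9 119.3  13. ] [550.3 417.8]
```

View pics/crop0.png

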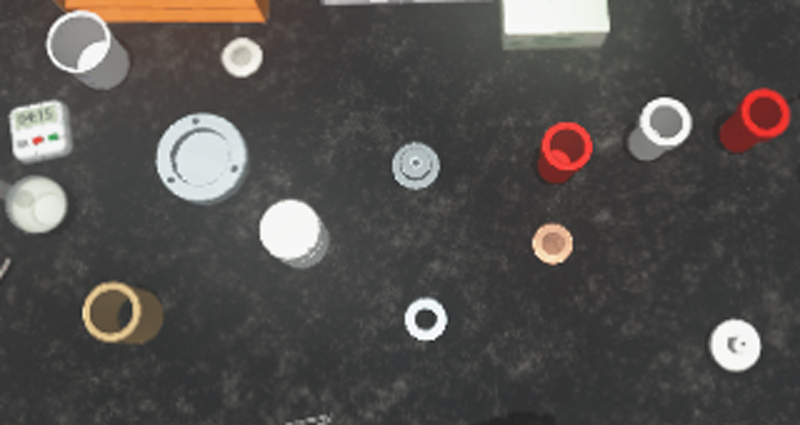

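Every part matches its listed diameter and height. The shield is at (432,318), stand (608,252), liner (634,-245), pack (432,2), adapter (603,15) and cover (407,-332). I'll go to the shield first and grip each part twice at 90° so it centres on the TCP.

>>> arm_command(
  xyz=[
    [28.5, 34.5, 0],
    [28.5, 34.5, 0],
    [28.5, 34.5, 0],
    [28.5, 34.5, 0],
    [28.5, 34.5, 0],
    [28.5, 34.5, 0],
    [28.5, 34.5, 0],
    [28.5, 34.5, 0],
    [-1.5, 43.2, 0],
    [-1.5, 43.2, 0],
    [-1.5, 43.2, 0],
    [-1.5, 43.2, 0],
    [-1.5, 43.2, 0],
    [-1.5, 43.2, 0],
    [-1.5, 43.2, 0],
    [-1.5, 43.2, 0],
    [-1.5, 43.2, 0],
    [-1.5, 43.2, 0],
    [-1.5, 43.2, 0],
    [-1.5, 43.2, 0],
  ],
  spin=[0, 0, 0, 0, 0, 0, 0, 0, 0, 0, 0, 0, 0, 0, 0, 0, 0, 0, 0, 0],
  jaw=1,
  squeeze=15,
)

```text
time: 2.1
tool_pos: [0.4311, 0.3203, 0.4044]
tool_rot: [3.141, 0.001, 0.436]
contact_force: [1.0, -0.6, 0.3]
opening: 0.0918
grip_force: 0.0
```

```bash
python3 - <<'E'
from h import *
c=read_camera("wrist"); save(c,"w1.png"); W=cloud(c); print(np.round(c["world_from_camera"],3)); print(observe()["tool_pos"])
m=(W[...,2]>.072)&(W[...,2]<.086); Q=W[m][:,:2]; print(len(Q)); print(cv2.minEnclosingCircle((Q*1000).astype(np.float32)))
E
```

```text
[[ 0.423  0.879  0.221  0.49 ]
 [-0.906  0.41   0.103  0.348]
 [ 0.    -0.244  0.97   0.383]
 [ 0.     0.     0.     1.   ]]
[0.43047358 0.32510011 0.40424216]
4668
((529.1036987304688, 269.53802490234375), 161.2909393310547)
```

View pics/w1.png

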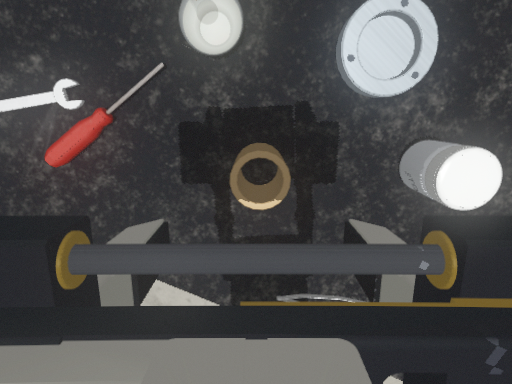

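The wrist view shows the shield rim at (260,178), the stand at (388,45) and the jar cap at (468,178). I'll let the arm settle and measure both from here.

>>> arm_command(
  xyz=[
    [0, 0, 0],
    [0, 0, 0],
    [0, 0, 0],
  ],
  spin=[0, 0, 0],
)

```text
time: 2.45
tool_pos: [0.4318, 0.3175, 0.4046]
tool_rot: [3.141, 0.001, 0.435]
contact_force: [-0.8, -0.1, -0.2]
opening: 0.0917
grip_force: 0.0
```

```bash
python3 - <<'E'
from h import *
print(observe()["tool_pos"]); c=read_camera("wrist"); W=cloud(c)
print(top(W,260,178,38,.076,.084),top(W,388,45,44,.02,.028),top(W,465,178,45,.082,.09)); print(observe()["tool_pos"],observe()["tool_rot"])
E
```

```text
[0.43180439 0.31751835 0.40460996]
(array([ 432.5,  317. ,   60.4,   78.9, 1290. ]), array([433.2, 317.4])) (array([ 607.4,  250.7,  100.5,   23. , 3817. ]), array([607.9, 249.2])) (array([ 517.7,  139.2,   61.5,   85.2, 3202. ]), array([518. , 140.5]))
[0.43188625 0.31741007 0.40475975] [3.14128717e+00 3.02168368e-04 4.34235521e-01]
```

Both cameras agree within about 1 mm. I'll descend to the shield, close, then regrip 90° turned.

>>> arm_command(
  xyz=[
    [0.5, -0.8, -40],
    [0, 0, -40],
    [0, 0, -40],
    [0, 0, -35],
    [0, 0, -22],
    [0, 0, -10],
    [0, 0, 0],
    [0, 0, 0],
    [0, 0, 0],
  ],
  spin=[0, 0, 0, 0, 0, 0, 0, 0, 0],
)

```text
time: 3.4
tool_pos: [0.4327, 0.3178, 0.2192]
tool_rot: [-3.142, -0.003, 0.436]
contact_force: [0.9, 0.9, 0.6]
opening: 0.0915
grip_force: 0.0
```

>>> arm_command(
  xyz=[
    [0, 0, 0],
    [0, 0, 0],
    [0, 0, 0],
    [0, 0, 0],
    [0, 0, 0],
    [0, 0, 0],
    [0, 0, 0],
    [0, 0, 0],
    [0, 0, 0],
    [0, 0, 0],
  ],
  spin=[0, 0, 0, 0, 0, 0, 0, 0, 0, 0],
  jaw=-1,
  squeeze=6,
)

```text
time: 4.4
tool_pos: [0.4322, 0.3177, 0.2178]
tool_rot: [3.141, -0.0, 0.436]
contact_force: [0.3, -0.4, 2.8]
opening: 0.0607
grip_force: 6.0
```

>>> arm_command(
  xyz=[
    [0, 0, 0],
    [0, 0, 0],
    [0, 0, 0],
    [0, 0, 0],
    [0, 0, 0],
    [0, 0, 0],
    [0, 0, 0],
    [0, 0, 0],
    [0, 0, 0],
    [0, 0, 0],
    [0, 0, 0],
    [0, 0, 0],
    [0, 0, 0],
    [0, 0, 0],
    [0, 0, 0],
    [0, 0, 0],
    [0, 0, 0],
    [0, 0, 0],
  ],
  spin=[0, 0, 0, 0, 8, 8, 8, 8, 8, 8, 8, 8, 8, 8, 6, 4, 0, 0],
  jaw=0.8,
)

```text
time: 6.2
tool_pos: [0.4321, 0.3177, 0.2177]
tool_rot: [-3.142, -0.0, 2.005]
contact_force: [0.1, 0.3, 0.6]
opening: 0.0828
grip_force: 0.0
```

>>> arm_command(
  xyz=[
    [0, 0, 0],
    [0, 0, 0],
    [0, 0, 0],
    [0, 0, 0],
    [0, 0, 0],
    [0, 0, 0],
    [0, 0, 0],
    [0, 0, 0],
    [0, 0, 0],
    [0, 0, 0],
  ],
  spin=[0, 0, 0, 0, 0, 0, 0, 0, 0, 0],
  jaw=-1,
  squeeze=15,
)

```text
time: 7.2
tool_pos: [0.4321, 0.3177, 0.2178]
tool_rot: [3.141, -0.0, 2.007]
contact_force: [-0.7, -0.9, 1.0]
opening: 0.0604
grip_force: 15.0
```

>>> arm_command(
  xyz=[
    [0, 0, 20],
    [0, 0, 30],
    [35, -13.2, 0],
    [35, -13.2, 0],
    [35, -13.3, 0],
    [35, -13.3, 0],
    [25, -9.3, 0],
    [10.6, -4, 0],
    [0, 0, 0],
    [0, 0, 0],
    [0, 0, 0],
    [0, 0, 0],
  ],
  spin=[0, 0, 0, 0, 0, 0, 0, 0, 0, 0, 0, 0],
)

```text
time: 8.4
tool_pos: [0.6068, 0.2522, 0.268]
tool_rot: [-3.141, -0.0, 2.008]
contact_force: [0.1, 0.5, -2.1]
opening: 0.0605
grip_force: 15.0
```

```bash
python3 - <<'E'
from h import *
c=read_camera("top"); W=cloud(c); save(c,"t2.png")
w=read_camera("wrist"); save(w,"w2.png"); V=cloud(w)
cv2.imwrite("pics/p2.png",np.hstack([cv2.resize(c["img"][110:230,100:260,::-1],(400,300)),cv2.resize(w["img"][...,::-1],(400,300))]))
E
```

```text
(no output)
```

View pics/p2.png

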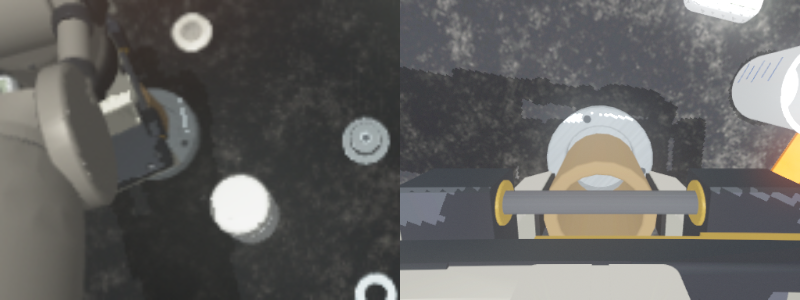

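The shield is held over the stand and looks centred. I'll lower it.

>>> arm_command(
  xyz=[
    [0, 0, -12],
    [0, 0, -8],
    [0, 0, -5],
    [0, 0, -5],
    [0, 0, 0],
    [0, 0, 0],
  ],
  spin=[0, 0, 0, 0, 0, 0],
)

```text
time: 9.1
tool_pos: [0.6078, 0.2513, 0.2377]
tool_rot: [3.142, 0.0, 2.007]
contact_force: [0.2, -0.5, -0.7]
opening: 0.06
grip_force: 15.0
```

>>> arm_command(
  xyz=[
    [0, 0, -4],
    [0, 0, -4],
    [0, 0, -3],
    [0, 0, -1],
    [0, 0, 0],
    [0, 0, 0],
  ],
  spin=[0, 0, 0, 0, 0, 0],
)

```text
time: 9.7
tool_pos: [0.6078, 0.2514, 0.2258]
tool_rot: [3.141, 0.0, 2.007]
contact_force: [-0.8, 0.5, -1.6]
opening: 0.0604
grip_force: 15.0
```

>>> arm_command(
  xyz=[
    [0, 0, 0],
    [0, 0, 0],
    [0, 0, 0],
    [0, 0, 0],
    [0, 0, 10],
    [0, 0, 30],
    [0, 0, 40],
    [0, 0, 24],
  ],
  spin=[0, 0, 0, 0, 0, 0, 0, 0],
  jaw=1,
)

```text
time: 10.5
tool_pos: [0.608, 0.2515, 0.3338]
tool_rot: [3.137, 0.001, 2.007]
contact_force: [0.7, 0.6, 0.6]
opening: 0.0917
grip_force: 0.0
```

```bash
python3 - <<'E'
from h import *
w=read_camera("wrist"); V=cloud(w); P=V.reshape(-1,3); s=observe(); print(s["tool_pos"])
d=np.hypot(P[:,0]-.608,P[:,1]-.2513)
for a,b,r in[(.083,.094,.04),(.019,.029,.06)]:
    Q=P[(P[:,2]>a)&(P[:,2]<b)&(d<r)]; print(len(Q),Q.mean(0) if len(Q) else 0,cv2.minEnclosingCircle((Q[:,:2]*1000).astype(np.float32)),np.median(Q[:,2]))
E
```

```text
[0.6085622  0.25169036 0.33772149]
2272 [0.60718869 0.25271242 0.08675621] ((607.7311401367188, 251.95321655273438), 30.304718017578125) 0.08687097410989217
3545 [0.59896373 0.26687952 0.02298202] ((607.4481811523438, 250.35760498046875), 50.266815185546875) 0.02295467087726044
```

The shield is seated, with its rim at 87–88 mm. Next the liner, regripping in the same way with reduced opening because of the red neighbours.

>>> arm_command(
  xyz=[
    [2.3, -45.1, 0],
    [2.3, -45.1, 0],
    [2.3, -45.1, 0],
    [2.3, -45.1, 0],
    [2.3, -45.1, 0],
    [2.3, -45.1, 0],
    [2.3, -45.1, 0],
    [2.3, -45.1, 0],
    [2.3, -45.1, 0],
    [2.3, -45.1, 0],
    [2.3, -45.1, 0],
    [0, 0, 0],
    [0, 0, -20],
    [0, 0, -25],
    [0, 0, -20],
    [0, 0, -10],
    [0, 0, -4],
    [0, 0, 0],
    [0, 0, 0],
  ],
  spin=[0, 0, 0, 0, 0, 0, 0, 0, 0, 0, 0, 0, 0, 0, 0, 0, 0, 0, 0],
  jaw=0.6,
)

```text
time: 12.45
tool_pos: [0.6334, -0.2447, 0.252]
tool_rot: [3.14, 0.002, 2.007]
contact_force: [0.5, -0.1, 0.6]
opening: 0.0734
grip_force: 0.0
```

>>> arm_command(
  xyz=[
    [0, 0, 0],
    [0, 0, 0],
    [0, 0, 0],
    [0, 0, 0],
    [0, 0, 0],
    [0, 0, 0],
    [0, 0, 0],
  ],
  spin=[0, 0, 0, 0, 0, 0, 0],
  jaw=-1,
  squeeze=4,
)

```text
time: 13.15
tool_pos: [0.6331, -0.2449, 0.2511]
tool_rot: [3.141, 0.001, 2.007]
contact_force: [-1.2, -0.2, 3.4]
opening: 0.0531
grip_force: 4.0
```

>>> arm_command(
  xyz=[
    [0, 0, 0],
    [0, 0, 0],
    [0, 0, 0],
    [0, 0, 0],
    [0, 0, 0],
    [0, 0, 0],
    [0, 0, 0],
    [0, 0, 0],
    [0, 0, 0],
    [0, 0, 0],
    [0, 0, 0],
    [0, 0, 0],
    [0, 0, 0],
    [0, 0, 0],
    [0, 0, 0],
    [0, 0, 0],
    [0, 0, 0],
  ],
  spin=[0, 0, 0, -8, -8, -8, -8, -8, -8, -8, -8, -8, -8, -6, -4, 0, 0],
  jaw=0.5,
)

```text
time: 14.85
tool_pos: [0.633, -0.2447, 0.2505]
tool_rot: [-3.141, 0.0, 0.438]
contact_force: [0.5, 0.1, -1.0]
opening: 0.0688
grip_force: 0.0
```

>>> arm_command(
  xyz=[
    [0, 0, 0],
    [0, 0, 0],
    [0, 0, 0],
    [0, 0, 0],
    [0, 0, 0],
    [0, 0, 0],
    [0, 0, 0],
    [0, 0, 0],
  ],
  spin=[0, 0, 0, 0, 0, 0, 0, 0],
  jaw=-1,
  squeeze=12,
)

```text
time: 15.65
tool_pos: [0.633, -0.2447, 0.2507]
tool_rot: [3.141, -0.0, 0.436]
contact_force: [0.8, -0.8, -0.4]
opening: 0.0525
grip_force: 12.0
```

>>> arm_command(
  xyz=[
    [0, 0, 20],
    [0, 0, 45],
    [0, 0, 45],
    [0, 0, 20],
    [-2.3, 45.1, 0],
    [-2.3, 45.1, 0],
    [-2.3, 45.1, 0],
    [-2.3, 45.1, 0],
    [-2.3, 45.1, 0],
    [-2.3, 45.1, 0],
    [-2.3, 45.1, 0],
    [-2.3, 45.1, 0],
    [-2.3, 45.1, 0],
    [-2.3, 45.1, 0],
    [-1.3, 30, 0],
    [-1, 15.1, 0],
    [0, 0, 0],
    [0, 0, 0],
    [0, 0, 0],
  ],
  spin=[0, 0, 0, 0, 0, 0, 0, 0, 0, 0, 0, 0, 0, 0, 0, 0, 0, 0, 0],
)

```text
time: 17.55
tool_pos: [0.6082, 0.2495, 0.3807]
tool_rot: [3.141, 0.0, 0.434]
contact_force: [0.3, -0.7, -1.3]
opening: 0.0527
grip_force: 12.0
```

```bash
python3 - <<'E'
from h import *
w=read_camera("wrist"); save(w,"w3.png"); P=cloud(w).reshape(-1,3); s=observe(); print(s["tool_pos"])
d=np.hypot(P[:,0]-.608,P[:,1]-.2513)
for a,b,r in[(.083,.094,.04),(.019,.029,.06),(.212,.23,.04)]:
    Q=P[(P[:,2]>a)&(P[:,2]<b)&(d<r)]; print(len(Q))
    if len(Q): print(Q.mean(0),cv2.minEnclosingCircle((Q[:,:2]*1000).astype(np.float32)),np.median(Q[:,2]))
E
```

```text
[0.60819225 0.24955115 0.38081489]
983
[0.61953193 0.25910259 0.08679964] ((608.2045288085938, 251.6338653564453), 30.226823806762695) 0.08690207122076177
2629
[0.62483616 0.25742203 0.02289819] ((607.6154174804688, 250.6511688232422), 50.33896255493164) 0.02292229259533285
5207
[0.61055763 0.25146802 0.22040927] ((617.150390625, 255.53448486328125), 38.67432403564453) 0.22100278871470727
```

View pics/w3.png

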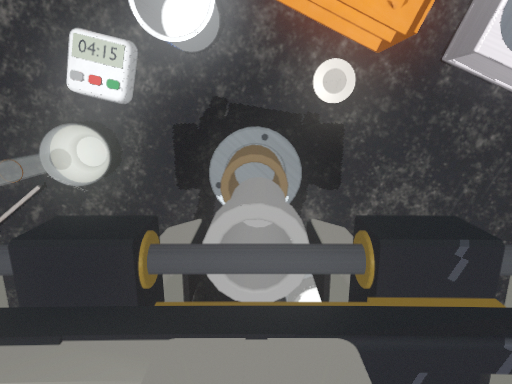

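The liner hangs upright over the shield, its foot at (258,190) in line with the tube. Lowering it.

>>> arm_command(
  xyz=[
    [0, 0, -15],
    [0, 0, -10],
    [0, 0, -6],
    [0, 0, -5],
    [0, 0, -5],
    [0, 0, -4],
    [0, 0, -4],
    [0, 0, -4],
    [0, 0, 0],
  ],
  spin=[0, 0, 0, 0, 0, 0, 0, 0, 0],
)

```text
time: 18.5
tool_pos: [0.6076, 0.2514, 0.3271]
tool_rot: [-3.142, 0.001, 0.436]
contact_force: [0.6, 0.1, -1.6]
opening: 0.0525
grip_force: 12.0
```

>>> arm_command(
  xyz=[
    [0, 0, -8],
    [0, 0, -10],
    [0, 0, -10],
    [0, 0, -10],
    [0, 0, -8],
    [0, 0, -5],
    [0, 0, -4],
    [0, 0, -2],
    [0, 0, -1.5],
    [0, 0, 0],
    [0, 0, 0],
  ],
  spin=[0, 0, 0, 0, 0, 0, 0, 0, 0, 0, 0],
)

```text
time: 19.6
tool_pos: [0.6078, 0.2514, 0.2696]
tool_rot: [3.141, -0.001, 0.436]
contact_force: [-0.2, -0.5, -0.9]
opening: 0.0521
grip_force: 12.0
```

>>> arm_command(
  xyz=[
    [0, 0, 0],
    [0, 0, 0],
    [0, 0, 0],
    [0, 0, 0],
    [0, 0, 10],
    [0, 0, 30],
    [0, 0, 40],
    [0, 0, 0],
  ],
  spin=[0, 0, 0, 0, 0, 0, 0, 0],
  jaw=0.8,
)

```text
time: 20.4
tool_pos: [0.6087, 0.2517, 0.3565]
tool_rot: [3.14, -0.012, 0.436]
contact_force: [0.0, -0.9, 0.7]
opening: 0.0822
grip_force: 0.0
```

```bash
python3 - <<'E'
from h import *
w=read_camera("wrist"); P=cloud(w).reshape(-1,3); s=observe(); print(s["tool_pos"])
d=np.hypot(P[:,0]-.608,P[:,1]-.2513)
for a,b,r in[(.103,.118,.04),(.019,.029,.06)]:
    Q=P[(P[:,2]>a)&(P[:,2]<b)&(d<r)]; print(len(Q))
    if len(Q): print(Q.mean(0),cv2.minEnclosingCircle((Q[:,:2]*1000).astype(np.float32)),np.median(Q[:,2]))
E
```

```text
[0.60820746 0.25154998 0.35356079]
2084
[0.60797458 0.25149585 0.10864099] ((607.42626953125, 251.19515991210938), 26.175804138183594) 0.10887113382770053
3388
[0.62175592 0.25650962 0.02286068] ((607.3021850585938, 250.3781280517578), 50.21393966674805) 0.022864335098533473
```

>>> arm_command(
  xyz=[
    [-15.4, -44.9, 0],
    [-15.4, -44.9, 0],
    [-15.4, -44.9, 0],
    [-15.4, -44.9, 0],
    [-15.4, -44.9, 0],
    [-15.4, -44.9, 0],
    [-15.4, -44.9, 0],
    [-15.4, -44.9, 0],
    [-15.4, -44.9, 0],
    [-15.4, -44.9, 0],
    [-15.4, -44.9, 0],
    [-15.4, -44.9, 0],
    [-15.9, -44.9, 0],
    [0, 0, 0],
    [0, 0, 0],
    [0, 0, 0],
    [0, 0, 0],
    [0, 0, 0],
    [0, 0, 0],
  ],
  spin=[0, 0, 0, 0, 0, 0, 0, 0, 0, 0, 0, 0, 0, 0, 0, 0, 0, 0, 0],
)

```text
time: 22.35
tool_pos: [0.4075, -0.3315, 0.3493]
tool_rot: [3.141, -0.0, 0.437]
contact_force: [-0.8, -0.6, 0.3]
opening: 0.0829
grip_force: 0.0
```

```bash
python3 - <<'E'
from h import *
w=read_camera("wrist"); save(w,"w4.png"); P=cloud(w).reshape(-1,3); s=observe(); print(s["tool_pos"],s["tool_rot"])
d=np.hypot(P[:,0]-.4074,P[:,1]+.3324)
for a,b,r in[(.040,.047,.04),(.018,.025,.04)]:
    Q=P[(P[:,2]>a)&(P[:,2]<b)&(d<r)]; print(len(Q))
    if len(Q): print(Q.mean(0),cv2.minEnclosingCircle((Q[:,:2]*1000).astype(np.float32)),np.median(Q[:,2]))
E
```

```text
[ 0.40740284 -0.33168016  0.34935158] [ 3.14138706e+00 -2.42708163e-05  4.37030248e-01]
352
[ 0.40679973 -0.33458435  0.04264917] ((406.3442077636719, -334.7427673339844), 10.045845031738281) 0.042696808565326094
1892
[ 0.40754579 -0.3335362   0.02098854] ((406.0009765625, -334.302490234375), 27.342254638671875) 0.020956725706432283
```

View pics/w4.png

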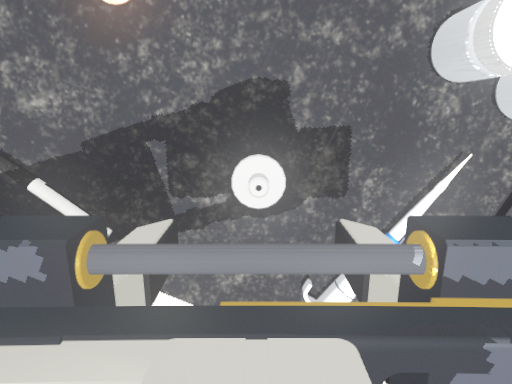

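The liner is home with its rim at about 110 mm. The cover sits at (258,182) in the picture, free all round, so I'll grip its boss.

>>> arm_command(
  xyz=[
    [-0.9, -1.6, -30],
    [0, 0, -40],
    [0, 0, -35],
    [0, 0, -22],
    [0, 0, -12],
    [0, 0, -7.5],
    [0, 0, 0],
    [0, 0, 0],
    [0, 0, 0],
  ],
  spin=[0, 0, 0, 0, 0, 0, 0, 0, 0],
  jaw=0.2,
)

```text
time: 23.3
tool_pos: [0.4065, -0.3342, 0.2039]
tool_rot: [3.139, -0.001, 0.436]
contact_force: [0.1, -0.4, -0.5]
opening: 0.0551
grip_force: 0.0
```

>>> arm_command(
  xyz=[
    [0, 0, 0],
    [0, 0, 0],
    [0, 0, 0],
    [0, 0, 0],
    [0, 0, 0],
    [0, 0, 0],
    [0, 0, 0],
    [0, 0, 0],
    [0, 0, 0],
    [0, 0, 0],
  ],
  spin=[0, 0, 0, 0, 0, 0, 0, 0, 0, 0],
  jaw=-1,
  squeeze=4,
)

```text
time: 24.3
tool_pos: [0.4062, -0.3339, 0.2027]
tool_rot: [3.141, 0.0, 0.436]
contact_force: [0.2, -0.1, 1.2]
opening: 0.0199
grip_force: 4.0
```

>>> arm_command(
  xyz=[
    [0, 0, 0],
    [0, 0, 0],
    [0, 0, 0],
    [0, 0, 0],
    [0, 0, 0],
    [0, 0, 0],
    [0, 0, 0],
    [0, 0, 0],
    [0, 0, 0],
    [0, 0, 0],
    [0, 0, 0],
    [0, 0, 0],
    [0, 0, 0],
    [0, 0, 0],
    [0, 0, 0],
    [0, 0, 0],
    [0, 0, 0],
  ],
  spin=[0, 0, 0, 8, 8, 8, 8, 8, 8, 8, 8, 8, 8, 6, 4, 0, 0],
  jaw=0,
)

```text
time: 26.0
tool_pos: [0.4061, -0.3339, 0.2027]
tool_rot: [3.142, -0.0, 2.005]
contact_force: [-0.5, -0.4, -0.1]
opening: 0.0458
grip_force: 0.0
```

>>> arm_command(
  xyz=[
    [0, 0, 0],
    [0, 0, 0],
    [0, 0, 0],
    [0, 0, 0],
    [0, 0, 0],
    [0, 0, 0],
    [0, 0, 0],
    [0, 0, 0],
    [0, 0, 0],
    [0, 0, 0],
  ],
  spin=[0, 0, 0, 0, 0, 0, 0, 0, 0, 0],
  jaw=-1,
  squeeze=12,
)

```text
time: 27.0
tool_pos: [0.4061, -0.3339, 0.2027]
tool_rot: [3.142, -0.0, 2.007]
contact_force: [0.1, -0.5, -0.1]
opening: 0.0193
grip_force: 12.0
```

>>> arm_command(
  xyz=[
    [0, 0, 20],
    [0, 0, 40],
    [0, 0, 45],
    [0, 0, 22],
    [15.5, 45, 0],
    [15.5, 45, 0],
    [15.5, 45, 0],
    [15.5, 45, 0],
    [15.5, 45, 0],
    [15.5, 45, 0],
    [15.5, 45, 0],
    [15.5, 45, 0],
    [15.5, 45, 0],
    [15.5, 45, 0],
    [15.5, 45, 0],
    [15.5, 45, 0],
    [9.3, 27, 0],
    [6.2, 18.3, 0],
    [0, 0, 0],
    [0, 0, 0],
  ],
  spin=[0, 0, 0, 0, 0, 0, 0, 0, 0, 0, 0, 0, 0, 0, 0, 0, 0, 0, 0, 0],
)

```text
time: 29.0
tool_pos: [0.6074, 0.2513, 0.3292]
tool_rot: [-3.14, 0.0, 2.007]
contact_force: [0.0, -0.7, 0.0]
opening: 0.0196
grip_force: 12.0
```

>>> arm_command(
  xyz=[
    [0, 0, 0],
    [0, 0, 0],
    [0, 0, -4],
    [0, 0, -5],
    [0, 0, -4],
    [0, 0, -3],
    [0, 0, -3],
    [0, 0, 0],
    [0, 0, 0],
  ],
  spin=[0, 0, 0, 0, 0, 0, 0, 0, 0],
)

```text
time: 29.9
tool_pos: [0.6077, 0.2514, 0.3107]
tool_rot: [3.142, 0.0, 2.007]
contact_force: [-1.1, -0.4, -0.9]
opening: 0.0195
grip_force: 12.0
```

>>> arm_command(
  xyz=[
    [0, 0, -2],
    [0, 0, -2],
    [0, 0, -2],
    [0, 0, -1.5],
    [0, 0, 0],
    [0, 0, 0],
    [0, 0, 0],
  ],
  spin=[0, 0, 0, 0, 0, 0, 0],
)

```text
time: 30.6
tool_pos: [0.6077, 0.2514, 0.3033]
tool_rot: [3.141, 0.0, 2.007]
contact_force: [-0.4, 0.4, -0.7]
opening: 0.0196
grip_force: 12.0
```

>>> arm_command(
  xyz=[
    [0, 0, 0],
    [0, 0, 0],
    [0, 0, 0],
    [0, 0, 0],
    [0, 0, 10],
    [0, 0, 30],
    [0, 0, 20],
    [0, 0, 0],
    [0, 0, 0],
  ],
  spin=[0, 0, 0, 0, 0, 0, 0, 0, 0],
  jaw=0.2,
)

```text
time: 31.5
tool_pos: [0.6075, 0.2514, 0.3637]
tool_rot: [3.141, 0.0, 2.007]
contact_force: [-0.6, 0.4, -0.6]
opening: 0.0553
grip_force: 0.0
```

```bash
python3 - <<'E'
from h import *
w=read_camera("wrist"); P=cloud(w).reshape(-1,3); s=observe(); print(s["tool_pos"])
d=np.hypot(P[:,0]-.608,P[:,1]-.2513)
for a,b,r in[(.137,.15,.04),(.115,.127,.04),(.019,.029,.06)]:
    Q=P[(P[:,2]>a)&(P[:,2]<b)&(d<r)]; print(len(Q))
    if len(Q): print(Q.mean(0),cv2.minEnclosingCircle((Q[:,:2]*1000).astype(np.float32)),np.median(Q[:,2]))
E
```

```text
[0.60740717 0.25128863 0.36262734]
734
[0.60734683 0.25227404 0.14248522] ((607.608642578125, 251.48294067382812), 10.279377937316895) 0.14268784670425494
3390
[0.60651757 0.25379358 0.12097128] ((607.7442016601562, 251.35818481445312), 27.273929595947266) 0.12099513656269872
2772
[0.59798447 0.26867949 0.02291982] ((607.1172485351562, 250.35597229003906), 50.23950958251953) 0.02295853020936997
```

>>> arm_command(
  xyz=[
    [-25.1, -35.6, 0],
    [-25.1, -35.6, 0],
    [-25.1, -35.6, 0],
    [-25.1, -35.6, 0],
    [-25.1, -35.6, 0],
    [-25.1, -35.6, 0],
    [-25.1, -35.6, 0],
    [0, 0, 0],
    [0, 0, 0],
    [0, 0, 0],
    [0, 0, 0],
    [0, 0, 0],
  ],
  spin=[0, 0, 0, 0, 0, 0, 0, 0, 0, 0, 0, 0],
  jaw=0.5,
)

```text
time: 32.75
tool_pos: [0.4324, 0.0029, 0.363]
tool_rot: [-3.141, -0.0, 2.008]
contact_force: [-0.1, -0.9, -0.2]
opening: 0.0685
grip_force: 0.0
```

```bash
python3 - <<'E'
from h import *
w=read_camera("wrist"); save(w,"w5.png"); P=cloud(w).reshape(-1,3); s=observe(); print(s["tool_pos"],s["tool_rot"])
d=np.hypot(P[:,0]-.4324,P[:,1]-.0018)
Q=P[(P[:,2]>.006)&(P[:,2]<.016)&(d<.04)]; print(len(Q))
print(Q.mean(0),cv2.minEnclosingCircle((Q[:,:2]*1000).astype(np.float32)),np.median(Q[:,2]))
E
```

```text
[0.432263   0.00284136 0.36296593] [-3.14135090e+00 -3.04349455e-04  2.00802812e+00]
1099
[0.43175626 0.00129779 0.01078853] ((432.1406555175781, 0.735222339630127), 23.249740600585938) 0.010832715368558232
```

The cover is home. I'll grip the pack with the tips about 2.5 mm above the worktop.

>>> arm_command(
  xyz=[
    [0, -1, -40],
    [0, 0, -45],
    [0, 0, -40],
    [0, 0, -30],
    [0, 0, -15],
    [0, 0, -8],
    [0, 0, -5],
    [0, 0, 0],
    [0, 0, 0],
    [0, 0, 0],
  ],
  spin=[0, 0, 0, 0, 0, 0, 0, 0, 0, 0],
)

```text
time: 33.8
tool_pos: [0.4322, 0.0012, 0.181]
tool_rot: [3.14, 0.001, 2.007]
contact_force: [-0.4, 0.2, 0.3]
opening: 0.0685
grip_force: 0.0
```

>>> arm_command(
  xyz=[
    [0, 0, 0],
    [0, 0, 0],
    [0, 0, 0],
    [0, 0, 0],
    [0, 0, 0],
    [0, 0, 0],
    [0, 0, 0],
    [0, 0, 0],
  ],
  spin=[0, 0, 0, 0, 0, 0, 0, 0],
  jaw=-1,
  squeeze=4,
)

```text
time: 34.6
tool_pos: [0.432, 0.0012, 0.1804]
tool_rot: [3.141, 0.0, 2.007]
contact_force: [-1.0, 0.0, 4.0]
opening: 0.0457
grip_force: 4.0
```

>>> arm_command(
  xyz=[
    [0, 0, 0],
    [0, 0, 0],
    [0, 0, 0],
    [0, 0, 0],
    [0, 0, 0],
    [0, 0, 0],
    [0, 0, 0],
    [0, 0, 0],
    [0, 0, 0],
    [0, 0, 0],
    [0, 0, 0],
    [0, 0, 0],
    [0, 0, 0],
    [0, 0, 0],
    [0, 0, 0],
    [0, 0, 0],
    [0, 0, 0],
  ],
  spin=[0, 0, 0, -8, -8, -8, -8, -8, -8, -8, -8, -8, -8, -6, -4, 0, 0],
  jaw=0.4,
)

```text
time: 36.3
tool_pos: [0.4319, 0.0012, 0.1802]
tool_rot: [-3.142, 0.0, 0.438]
contact_force: [0.2, 0.1, 1.3]
opening: 0.0643
grip_force: 0.0
```

>>> arm_command(
  xyz=[
    [0, 0, 0],
    [0, 0, 0],
    [0, 0, 0],
    [0, 0, 0],
    [0, 0, 0],
    [0, 0, 0],
    [0, 0, 0],
    [0, 0, 0],
  ],
  spin=[0, 0, 0, 0, 0, 0, 0, 0],
  jaw=-1,
  squeeze=12,
)

```text
time: 37.1
tool_pos: [0.4319, 0.0012, 0.1803]
tool_rot: [3.141, -0.0, 0.436]
contact_force: [0.4, 0.2, -1.1]
opening: 0.0457
grip_force: 12.0
```

>>> arm_command(
  xyz=[
    [0, 0, 15],
    [0, 0, 40],
    [0, 0, 45],
    [0, 0, 45],
    [0, 0, 20],
    [25.1, 35.7, 0],
    [25.1, 35.7, 0],
    [25.1, 35.7, 0],
    [25.1, 35.7, 0],
    [25.1, 35.7, 0],
    [25.1, 35.7, 0],
    [15, 21.6, 0],
    [10.1, 14.4, 0],
    [0, 0, 0],
    [0, 0, 0],
    [0, 0, 0],
    [0, 0, 0],
  ],
  spin=[0, 0, 0, 0, 0, 0, 0, 0, 0, 0, 0, 0, 0, 0, 0, 0, 0],
)

```text
time: 38.8
tool_pos: [0.6074, 0.2505, 0.3455]
tool_rot: [3.141, 0.0, 0.435]
contact_force: [1.1, 0.3, -0.1]
opening: 0.0457
grip_force: 12.0
```

>>> arm_command(
  xyz=[
    [0, 0, -8],
    [0, 0, -8],
    [0, 0, -5],
    [0, 0, -3],
    [0, 0, -3],
    [0, 0, 0],
    [0, 0, 0],
  ],
  spin=[0, 0, 0, 0, 0, 0, 0],
)

```text
time: 39.5
tool_pos: [0.6077, 0.2514, 0.3184]
tool_rot: [3.141, -0.0, 0.436]
contact_force: [0.3, -0.1, -1.7]
opening: 0.0453
grip_force: 12.0
```

>>> arm_command(
  xyz=[
    [0, 0, -4],
    [0, 0, -4],
    [0, 0, -4],
    [0, 0, -2],
    [0, 0, -1.5],
    [0, 0, 0],
    [0, 0, 0],
    [0, 0, 0],
  ],
  spin=[0, 0, 0, 0, 0, 0, 0, 0],
)

```text
time: 40.3
tool_pos: [0.6077, 0.2514, 0.3029]
tool_rot: [3.142, -0.0, 0.436]
contact_force: [0.5, 0.0, -1.2]
opening: 0.0455
grip_force: 12.0
```

>>> arm_command(
  xyz=[
    [0, 0, 0],
    [0, 0, 0],
    [0, 0, 0],
    [0, 0, 0],
    [0, 0, 10],
    [0, 0, 30],
    [0, 0, 25],
    [0, 0, 0],
    [0, 0, 0],
  ],
  spin=[0, 0, 0, 0, 0, 0, 0, 0, 0],
  jaw=0.5,
)

```text
time: 41.2
tool_pos: [0.6076, 0.2514, 0.3687]
tool_rot: [3.141, -0.002, 0.436]
contact_force: [0.4, 0.5, 0.3]
opening: 0.0689
grip_force: 0.0
```

```bash
python3 - <<'E'
from h import *
w=read_camera("wrist"); P=cloud(w).reshape(-1,3); s=observe(); print(s["tool_pos"])
d=np.hypot(P[:,0]-.608,P[:,1]-.2513)
for a,b,r in[(.139,.15,.04),(.130,.1365,.04),(.117,.127,.04)]:
    Q=P[(P[:,2]>a)&(P[:,2]<b)&(d<r)]; print(len(Q))
    if len(Q): print(Q.mean(0),cv2.minEnclosingCircle((Q[:,:2]*1000).astype(np.float32)),np.median(Q[:,2]))
E
```

```text
[0.60741144 0.25131944 0.36751285]
674
[0.60854338 0.25147505 0.14260254] ((607.9885864257812, 251.33982849121094), 10.192676544189453) 0.14277018393601743
2372
[0.60891563 0.25211377 0.13289787] ((607.83154296875, 251.48390197753906), 23.27940559387207) 0.13289914967593788
921
[0.61955661 0.2560515  0.12130954] ((607.996337890625, 251.2559356689453), 27.274436950683594) 0.12099656432684641
```

The pack is home. Last is the adapter.

>>> arm_command(
  xyz=[
    [-1.1, -47.3, 0],
    [-1.1, -47.3, 0],
    [-1.1, -47.3, 0],
    [-1.1, -47.3, 0],
    [-1.1, -47.3, 0],
    [0, 0, 0],
    [0, 0, 0],
    [0, 0, 0],
    [0, 0, 0],
    [0, 0, 0],
  ],
  spin=[0, 0, 0, 0, 0, 0, 0, 0, 0, 0],
  jaw=0.3,
)

```text
time: 42.25
tool_pos: [0.6021, 0.0163, 0.3675]
tool_rot: [-3.141, 0.0, 0.438]
contact_force: [-1.3, 0.2, -0.6]
opening: 0.0595
grip_force: 0.0
```

```bash
python3 - <<'E'
from h import *
w=read_camera("wrist"); P=cloud(w).reshape(-1,3); s=observe(); print(s["tool_pos"],s["tool_rot"])
d=np.hypot(P[:,0]-.6026,P[:,1]-.015)
for a,b in[(.017,.026),(.005,.012)]:
    Q=P[(P[:,2]>a)&(P[:,2]<b)&(d<.04)]; print(len(Q),Q.mean(0),cv2.minEnclosingCircle((Q[:,:2]*1000).astype(np.float32)),np.median(Q[:,2]))
E
```

```text
[0.60213497 0.01610119 0.36762384] [-3.14151776e+00  1.56272676e-04  4.37630019e-01]
834 [0.60385334 0.01394397 0.02202589] ((603.2964477539062, 13.860167503356934), 17.160213470458984) 0.022092011144741797
1069 [0.60536867 0.01509812 0.00797095] ((602.904541015625, 13.807999610900879), 27.23137092590332) 0.007941975808130886
```

>>> arm_command(
  xyz=[
    [0.4, -0.6, -40],
    [0, 0, -45],
    [0, 0, -40],
    [0, 0, -28],
    [0, 0, -14],
    [0, 0, -7],
    [0, 0, -4.5],
    [0, 0, 0],
    [0, 0, 0],
    [0, 0, 0],
  ],
  spin=[0, 0, 0, 0, 0, 0, 0, 0, 0, 0],
)

```text
time: 43.3
tool_pos: [0.6029, 0.0142, 0.1904]
tool_rot: [3.14, -0.002, 0.436]
contact_force: [0.1, 0.5, 0.3]
opening: 0.0596
grip_force: 0.0
```

>>> arm_command(
  xyz=[
    [0, 0, 0],
    [0, 0, 0],
    [0, 0, 0],
    [0, 0, 0],
    [0, 0, 0],
    [0, 0, 0],
    [0, 0, 0],
    [0, 0, 0],
  ],
  spin=[0, 0, 0, 0, 0, 0, 0, 0],
  jaw=-1,
  squeeze=4,
)

```text
time: 44.1
tool_pos: [0.6026, 0.0143, 0.1893]
tool_rot: [3.141, -0.0, 0.436]
contact_force: [0.3, 0.3, 1.1]
opening: 0.0335
grip_force: 4.0
```

>>> arm_command(
  xyz=[
    [0, 0, 0],
    [0, 0, 0],
    [0, 0, 0],
    [0, 0, 0],
    [0, 0, 0],
    [0, 0, 0],
    [0, 0, 0],
    [0, 0, 0],
    [0, 0, 0],
    [0, 0, 0],
    [0, 0, 0],
    [0, 0, 0],
    [0, 0, 0],
    [0, 0, 0],
    [0, 0, 0],
    [0, 0, 0],
    [0, 0, 0],
  ],
  spin=[0, 0, 0, 8, 8, 8, 8, 8, 8, 8, 8, 8, 8, 6, 4, 0, 0],
  jaw=0.2,
)

```text
time: 45.8
tool_pos: [0.6025, 0.0143, 0.1892]
tool_rot: [-3.142, -0.0, 2.005]
contact_force: [0.6, 0.3, 0.3]
opening: 0.0551
grip_force: 0.0
```

>>> arm_command(
  xyz=[
    [0, 0, 0],
    [0, 0, 0],
    [0, 0, 0],
    [0, 0, 0],
    [0, 0, 0],
    [0, 0, 0],
    [0, 0, 0],
    [0, 0, 0],
  ],
  spin=[0, 0, 0, 0, 0, 0, 0, 0],
  jaw=-1,
  squeeze=12,
)

```text
time: 46.6
tool_pos: [0.6025, 0.0143, 0.1892]
tool_rot: [3.142, -0.0, 2.007]
contact_force: [-0.2, -0.2, -0.7]
opening: 0.0335
grip_force: 12.0
```

>>> arm_command(
  xyz=[
    [0, 0, 15],
    [0, 0, 40],
    [0, 0, 45],
    [0, 0, 45],
    [0, 0, 20],
    [1, 45, 0],
    [1, 45, 0],
    [1, 45, 0],
    [1, 45, 0],
    [0.7, 37, 0],
    [0.4, 20.1, 0],
    [0, 0, 0],
    [0, 0, 0],
    [0, 0, 0],
    [0, 0, 0],
    [0, 0, 0],
  ],
  spin=[0, 0, 0, 0, 0, 0, 0, 0, 0, 0, 0, 0, 0, 0, 0, 0],
)

```text
time: 48.2
tool_pos: [0.6079, 0.2502, 0.3544]
tool_rot: [3.142, 0.0, 2.005]
contact_force: [0.7, 1.3, -0.3]
opening: 0.0332
grip_force: 12.0
```

>>> arm_command(
  xyz=[
    [0, 0, -7],
    [0, 0, -7],
    [0, 0, -4],
    [0, 0, -3],
    [0, 0, -3],
    [0, 0, 0],
    [0, 0, 0],
  ],
  spin=[0, 0, 0, 0, 0, 0, 0],
)

```text
time: 48.9
tool_pos: [0.6077, 0.2515, 0.3303]
tool_rot: [3.141, 0.0, 2.007]
contact_force: [-0.3, -0.2, -1.2]
opening: 0.0333
grip_force: 12.0
```

>>> arm_command(
  xyz=[
    [0, 0, -2],
    [0, 0, -2],
    [0, 0, -1.5],
    [0, 0, -1],
    [0, 0, 0],
    [0, 0, 0],
    [0, 0, 0],
  ],
  spin=[0, 0, 0, 0, 0, 0, 0],
)

```text
time: 49.6
tool_pos: [0.6077, 0.2514, 0.3238]
tool_rot: [3.141, 0.0, 2.007]
contact_force: [-0.6, 0.1, -0.2]
opening: 0.0333
grip_force: 12.0
```

>>> arm_command(
  xyz=[
    [0, 0, 0],
    [0, 0, 0],
    [0, 0, 0],
    [0, 0, 0],
    [0, 0, 10],
    [0, 0, 30],
    [0, 0, 25],
    [0, 0, 0],
    [0, 0, 0],
    [0, 0, 0],
  ],
  spin=[0, 0, 0, 0, 0, 0, 0, 0, 0, 0],
  jaw=0.3,
)

```text
time: 50.6
tool_pos: [0.6074, 0.2513, 0.3878]
tool_rot: [-3.14, -0.0, 2.007]
contact_force: [0.5, 0.3, -0.3]
opening: 0.0598
grip_force: 0.0
```

```bash
python3 - <<'E'
from h import *
w=read_camera("wrist"); save(w,"w6.png"); P=cloud(w).reshape(-1,3); s=observe(); print(s["time"],s["tool_pos"])
d=np.hypot(P[:,0]-.608,P[:,1]-.2513)
for a,b,r in[(.151,.163,.04),(.138,.147,.04)]:
    Q=P[(P[:,2]>a)&(P[:,2]<b)&(d<r)]; print(len(Q))
    if len(Q): print(Q.mean(0),cv2.minEnclosingCircle((Q[:,:2]*1000).astype(np.float32)),np.median(Q[:,2]))
E
```

```text
50.65 [0.60745499 0.25131225 0.38754215]
1849
[0.60729549 0.25255624 0.15592329] ((607.6018676757812, 251.80392456054688), 17.210174560546875) 0.15600135192208614
2182
[0.60574127 0.25577179 0.14200765] ((607.7094116210938, 251.6943359375), 27.228382110595703) 0.14197777731179484
```

View pics/w6.png

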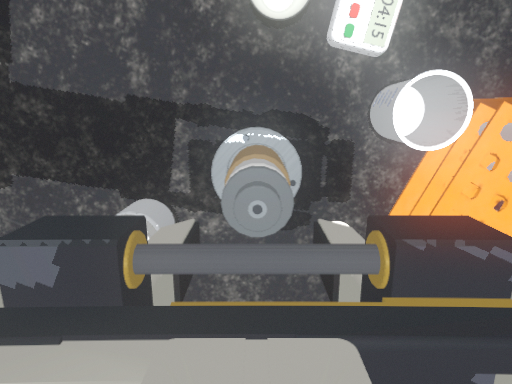

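The complete stack stands upright in the stand, with the adapter hub at (257,208). Its top reads 156 mm and the wrist camera reads 1 mm low, so it matches the expected 157 mm. The gripper is clear, so I'll hand in.

```bash
python3 -c "
from cell import *
print(hand_in())"
```

```text
the job is handed in; nothing more can be done
None
```

The vessel is fully assembled in the stand (shield, liner, cover, spring pack, adapter), each part measured home to about 1 mm; I handed it in at about 51 s, the jar and cone were never touched, and the hand-in returned no verdict.

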